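Point out the wrong-size screen panel

ROBOT

A 6-joint arm with a two-finger parallel gripper is mounted at the origin on the work surface. World frame = base frame: x ahead of the robot, y to its left, z up, the work surface at z = 0. Lengths are in mm, angles in rad, forces in N, time in s.
With the tool pointing down it reaches from about 400 to 925 mm from the base axis. Payload 12.5 kg.
Tool frame: the origin (TCP) lies between the finger pads, 19 mm behind the fingertips; this is the grasp point; z points along the fingers, y is the line along which they close (so a half turn about z gives the same grasp; the last joint's range is limited). The gripper opens to 95 mm and grips with 3 to 60 N. Pads are 20 mm wide; open, the fingers measure 119 mm over their backs; the gripper's body (75 mm by 180 mm) begins 59 mm behind the grasp point.
Start: joints at [1.073, 0.491, 1.559, -0, 1.092, -0.106], TCP at [238.642, 577.663, 233.461] pointing down, gripper open.
Joint ranges: [-3.1, 3.1], [-0.84, 2.19], [0.05, 2.79], [-1.13, 4.28], [0.06, 2.93], [-2.69, 2.69]. Speed limits (rad/s): [2.22, 2.22, 2.79, 3.14, 3.14, 3.14].

INTERFACE

Orientations are given as [roll, pitch, yaw] about the fixed x, y, z axes, in that order (R = Rz(yaw) Ry(pitch) Rx(roll)).
In Python, from cell import env gives the robot as it stands.
- The arm moves only by the tool carry_out, never from a script. Its argument "motion" is a list of rows, each a list of 5 numbers: the shift along the tool's x, y, z in mm, then the turn about the tool's z in degrees, then the closure, from 0 (fully open) to 1 (shut). A call has 1 to 12 rows; each row shifts and turns the commanded pose from where the row before left it, along the tool's axes as they then stand; what a row does not reach is not made up. A row lasts 1/10 s, in which the tool goes at most 50 mm and 8.59 degrees, less where a joint would pass 70% of its speed; a pose out of reach is approached as far as the arm can. A call with a gripper value outside its range is refused whole. The fingers move at their own pace and stop on an object; the grip force is fixed at half the most. Time passes only in rows, so rows that do not move let the fingers close. It gives the time, the measured TCP pose, the force, the opening and the grip force at its end, in the units of the state.
- env.state(): the state, without advancing time (a new reading comes with each control period).
- env.read_camera(name): name is "scene" or "top" or "wrist"; returns a dict with "color" (384x512x3 uint8, red, green, blue), "K" (3x3 intrinsics, pixels), "R" (3x3) and "t" (3): a world point X has camera coordinates R X + t; the wrist camera has in their place "hand_eye" (4x4, takes a point from camera to tool coordinates, whose origin is the TCP and whose axes are the flange's). Camera axes: x right, y down, z forward; pixel columns grow to the right and rows downward; lengths in mm; the calibration is good to about 2 mm. A picture is of the moment at which its call begins: read the wrist's pose just before it. There is no depth.
- env.job_done(): hands the job in; it is judged then, once.
The state is a dict: "t": time; "joints": joint angles; "qvel": joint speeds; "tau": joint torques, N m; "eef_pos": TCP position; "tcp_rot": TCP orientation; "ft_force": force on the tool from outside, world axes, zero at the start; "moment": the same for the moment, N m; "opening": opening from 0.0 (shut) to 1.0 (fully open); "grip_force": force on a finger pad.
Only numpy, scipy, OpenCV 4.12 (cv2) and the standard library are available. Lean on these libraries where they do the work, as an engineer would, in place of code of your own. Each camera call takes 0.05 s, during which the arm holds its last target. There are 200 camera calls.

TASK

One of the four phone screen panels in the tray is the shorter model, loaded by mistake. Point it out with the fingertips two or three centimetres above its middle, staying there for at least two seconds, then point in the same way at the middle of the pile of short panels where it belongs, and then press the call button right down and let it come up, so that someone comes to move it. Touch nothing but the button, lift and move nothing, and do not come down low over the middle of any of the long panels or their pile.

Things in the scene. Friction and masses are not known exactly. Their poses are not given: they have to be found in the camera images.
- tray: white open tray, 180 x 350 x 16 mm, fixed, lying flat; origin at the centre of its underside, y along its length. Three low walls across it make four nests side by side along y (86.5 mm from middle to middle), walls 4 mm thick, each nest with one black phone screen panel lying in it, long side along the tray's x
- panel_short: the short-model screen panel: black, 122 x 62 x 8 mm, lying loose in one of the tray's four nests; the only short one in the tray. Origin at the centre of its underside, x along its length
- panel_short_top (a point): the middle of the top face of the short panel (about 12 mm above the table). Pointing is judged by the TCP, which is 19 mm behind the fingertips on the robot described: TCP within 25 mm of this point sideways, and 21 to 70 mm above it
- stack_short: fixed pile of eight short-model panels like it (122 x 62 mm, 64 mm high), standing on the table to the left or the right of the tray; origin at the centre of its underside, x along the panels' length
- stack_short_top (a point): the middle of the top face of the pile of short panels (64 mm above the table); pointing at it is judged by the TCP as for panel_short_top
- stack_long: fixed pile of eight long-model panels (158 x 74 mm, 64 mm high), on the other side of the tray; not to be pointed at; origin at the centre of its underside
- stack_long_top (a point): the middle of the top face of the pile of long panels
- call (a joint): travel of the call button in m: 0 up, 0.006 fully down, straight down; sprung, about 5 N fully down; it comes up again by itself. Counts as pressed beyond 0.004
- call_top (a point): the middle of the top of the call button: a grey round push button 32 mm across, facing up on a small grey housing beyond the tray
- lamp (a joint): angle in rad of the lamp switch, a grey toggle lever 45 mm long on a grey block beside the call button; 0 as it starts; leave it alone
- lamp_tip (a point): the tip of the lamp switch's toggle lever
- roller: dust roller with blue barrel and white handle, 230 x 32 x 32 mm, x along its length towards the handle; loose; leave it alone; origin on its underside, 90 mm from the barrel end
- tape: yellow roll core, ring of 84 mm diameter, 20 mm high; loose; leave it alone; origin at the centre of its underside
- bottle: whitish cleaner bottle, 56 mm diameter, 110 mm high; loose; leave it alone; origin at the centre of its underside
- jar: white jar, 48 mm diameter, 50 mm high; loose; leave it alone; origin at the centre of its underside
- driver: screwdriver with black handle, 170 mm long, lying on the table; loose; leave it alone
- pen: black marker pen, 130 x 10 x 10 mm; loose; leave it alone; origin at the centre of its underside
- panel_a: long-model screen panel: black, 158 x 74 x 8 mm, lying loose in a nest of the tray; not to be pointed at; origin at the centre of its underside, x along its length
- panel_a_top (a point): the middle of the top face of panel_a
- panel_b: long-model screen panel: black, 158 x 74 x 8 mm, lying loose in a nest of the tray; not to be pointed at; origin at the centre of its underside, x along its length
- panel_b_top (a point): the middle of the top face of panel_b
- panel_c: long-model screen panel: black, 158 x 74 x 8 mm, lying loose in a nest of the tray; not to be pointed at; origin at the centre of its underside, x along its length
- panel_c_top (a point): the middle of the top face of panel_c
Things that resemble listed ones, but are neither listed nor needed, are in the scene too. What is shaped like the part that bears lamp but green, red or turquoise is not meant.

How it is judged (in metres and radians):
On the way, in this order (a step that is already met when the one before it is completed fails the run):
1. the tool dwells just above the middle of the short panel in the tray for 2 s (horizontal distance between the grasp point and panel_short_top below 0.025 m and z of the grasp point in the frame of panel_short_top between 0.021 and 0.07 m), for 1.9 s.
2. the tool dwells just above the middle of the pile of short panels for 2 s (horizontal distance between the grasp point and stack_short_top below 0.025 m and z of the grasp point in the frame of stack_short_top between 0.021 and 0.07 m), for 1.9 s.
3. the call button is pressed right down (value of joint call above 0.004 m), for 0.02 s.
At the end, for the whole second after the job is handed in: The call button is up again (under 1.5 mm), the lamp switch is as it was (within 0.1 rad), all four panels lie at rest within 5 mm of where they started, and the other loose things within 20 mm (value of joint call below 0.0015 m and value of joint lamp below 0.1 rad and distance of each of panel_short, panel_a, panel_b, panel_c from where it was at the start of the episode below 0.005 m and distance of each of roller, tape, bottle, jar, driver, pen from where it was at the start of the episode below 0.02 m and linear speed of each of panel_short, panel_a, panel_b, panel_c below 0.02 m/s); the robot touches nothing.
It fails at once if the robot touches a panel, a pile or the tray (contact force between any of the fingers, the arm and panel_short above 0.3 N or contact force between any of the fingers, the arm and panel_a above 0.3 N or contact force between any of the fingers, the arm and panel_b above 0.3 N or contact force between any of the fingers, the arm and panel_c above 0.3 N or contact force between any of the fingers, the arm and stack_short above 0.3 N or contact force between any of the fingers, the arm and stack_long above 0.3 N or contact force between any of the fingers, the arm and tray above 0.3 N).
It fails at once if a panel is lifted or shifted by more than 5 mm (distance of any of panel_short, panel_a, panel_b, panel_c from where it was at the start of the episode above 0.005 m).
It fails at once if the tool comes down low (TCP under 60 mm above, within 20 mm sideways) over the middle of a long panel or the pile of long panels ((horizontal distance between the grasp point and panel_a_top below 0.02 m and z of the grasp point in the frame of panel_a_top below 0.06 m) or (horizontal distance between the grasp point and panel_b_top below 0.02 m and z of the grasp point in the frame of panel_b_top below 0.06 m) or (horizontal distance between the grasp point and panel_c_top below 0.02 m and z of the grasp point in the frame of panel_c_top below 0.06 m) or (horizontal distance between the grasp point and stack_long_top below 0.02 m and z of the grasp point in the frame of stack_long_top below 0.06 m)).
It fails at once if a bystander is moved by more than 20 mm or the lamp switch by more than 0.1 rad (distance of any of roller, tape, bottle, jar, driver, pen from where it was at the start of the episode above 0.02 m or value of joint lamp above 0.1 rad).
It fails at once if the robot strikes or leans on the button with more than 40 N (contact force between the fingers and anything else above 40 N).
It also fails if it takes over 54 s, if anything falls off the work surface, if the arm or the gripper's body presses on something with over 40 N, if the wrist force passes 120 N, or if a joint passes its speed limit or range.

## Working session

There is one attempt and no reset: what is moved stays moved. The work goes in short steps, Python scripts to look and compute and a tool call to move; the robot and the scene stay as the last step left them, time stands still between calls to the robot, and variables do not carry over. Pictures are saved under pics/ and viewed, at most 10 in all, crops included, and the job is handed in when it is done.

Besides the shell and the picture viewer there is one more tool, called by a JSON object that holds its "fn" and its "kwargs", one argument or row to a line. carry_out: Moves the arm, as the interface text tells. Its arguments: {"type":"object","properties":{"motion":{"type":"array"}},"required":["motion"]}

```bash
mkdir -p pics; cat > h.py <<'E'
import cv2, numpy as np
from cell import env
def ray(c,u,v,z):
    K,R,t=[np.array(c[k],float) for k in("K","R","t")]
    d=R.T@np.linalg.inv(K)@[u,v,1]; o=-R.T@t.ravel()
    return o+d*(z-o[2])/d[2]
def snap(n,f):
    c=env.read_camera(n); cv2.imwrite(f,c["color"][:,:,::-1]); np.savez(f[:-3]+"npz",**c); return c
E
python3 - <<'E'
from h import *
for n in("top","scene"):
    c=snap(n,f"pics/{n}0.png"); print(n,-c["R"].T@c["t"].ravel(),c["K"][0,0])
s=env.state(); print(s)
E
```

```text
top [ 497.18982778   43.63608541 1323.65786471] 443.22574121175916
scene [1034.44577941  330.89858054  913.12649293] 374.2800479460974
{'t': 0.1, 'joints': array([ 1.07339654e+00,  4.91481123e-01,  1.55937820e+00, -5.86955239e-05,
        1.09169837e+00, -1.05610292e-01]), 'qvel': array([ 0.0014808 , -0.00092516, -0.00036411,  0.0006248 , -0.00094734,
        0.00012549]), 'tau': array([ 2.66529023e-03, -6.13620687e+01, -2.58603609e+01,  6.93647820e-02,
        4.70256829e-02, -1.29320068e-05]), 'eef_pos': array([238.55647307, 577.47271686, 232.9350063 ]), 'tcp_rot': array([-3.14062751e+00, -4.99576461e-05,  2.74983022e+00]), 'ft_force': array([-0.27198984, -0.04415022, -0.66406281]), 'moment': array([ 0.03532282, -0.03765525, -0.00165164]), 'grip_force': 0.0, 'opening': 0.9983194434042549}
```

View pics/top0.png

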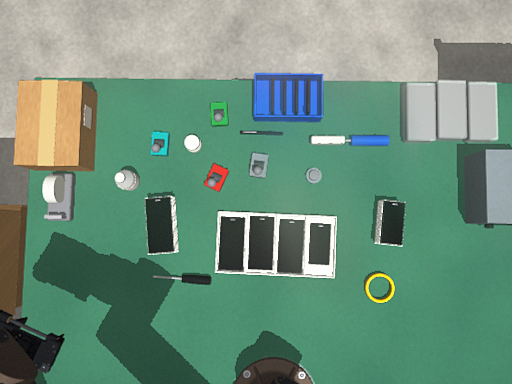

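View pics/scene0.png

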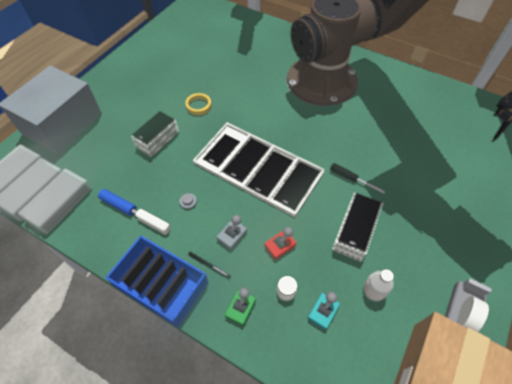

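The top view (left = +y, up = +x) shows the short panel in the rightmost nest at about (320,244). The short pile is at about (390,223), the long pile at (161,224), the grey round button at about (313,175) and the grey toggle at (259,165). The scene view agrees: short panel (225,150), short pile (155,128), button (188,201). Next I'll measure these from both views.

```bash
cat > m.py <<'E'
from h import *
def tri(a,ua,b,ub):
    P=[np.array(c["K"])@np.c_[c["R"],np.ravel(c["t"])] for c in(a,b)]
    X=cv2.triangulatePoints(P[0],P[1],np.float64(ua),np.float64(ub)).ravel(); return X[:3]/X[3]
def blob(c,roi,f):
    x0,y0,x1,y1=roi; im=c["color"][y0:y1,x0:x1]
    m=f(im.astype(int)).astype(np.uint8)
    cs,_=cv2.findContours(m,cv2.RETR_EXTERNAL,cv2.CHAIN_APPROX_NONE)
    k=max(cs,key=cv2.contourArea); r=cv2.minAreaRect(k); M=cv2.moments(k)
    return np.array([M["m10"]/M["m00"]+x0,M["m01"]/M["m00"]+y0]),np.array(r[1]),r[2],cv2.contourArea(k)
dark=lambda i:i.max(2)<60
grey=lambda i:(i.max(2)-i.min(2)<28)&(i.min(2)>85)
T=dict(np.load("pics/top0.npz"));S=dict(np.load("pics/scene0.npz"))
for n,rt,rs,f in(("panel",(307,216,334,272),(203,130,243,168),dark),("stack",(374,195,410,250),(130,108,180,142),dark),("button",(300,162,328,188),(176,190,200,212),grey),("longstack",(142,192,182,258),(340,188,385,245),dark)):
    a,b=blob(T,rt,f),blob(S,rs,f); print(n,a,b,tri(T,a[0],S,b[0]).round(1),[ray(T,*a[0],z).round(0) for z in(12,30,64)])
big=[cv2.resize(c["color"][y:y+90,x:x+130],None,fx=6,fy=6,interpolation=2)[:,:,::-1] for c,x,y in((T,285,155),(S,125,110))]
cv2.imwrite("pics/z1.png",cv2.resize(np.vstack([b[:, :] for b in big]),None,fx=.55,fy=.55))
E
python3 m.py
```

```text
panel (array([327.66666667, 262.66666667]), array([0.70710671, 1.41421342]), 45.0, 0.5) (array([221.4128697 , 149.48840927]), array([15.03123283, 34.04864883]), 41.633541107177734, 417.0) [ 393.9 -169.8  -81.3] [array([ 399., -153.,   12.]), array([ 401., -151.,   30.]), array([ 403., -146.,   64.])]Traceback (most recent call last):
  File "m.py", line 15, in <module>
    a,b=blob(T,rt,f),blob(S,rs,f); print(n,a,b,tri(T,a[0],S,b[0]).round(1),[ray(T,*a[0],z).round(0) for z in(12,30,64)])
                     ~~~~^^^^^^^^
  File "m.py", line 9, in blob
    k=max(cs,key=cv2.contourArea); r=cv2.minAreaRect(k); M=cv2.moments(k)
ValueError: max() iterable argument is empty
```

```bash
python3 - <<'E'
import numpy as np
T=np.load("pics/top0.npz")["color"]
print(T[244,308:336].tolist());print(T[220,374:408:2].tolist())
E
sed -i 's/^dark=.*/dark=lambda i:(i.max(2)<105)\&(i.max(2)-i.min(2)<30)/' m.py; python3 m.py
```

```text
[[255, 255, 255], [85, 89, 81], [80, 87, 80], [71, 79, 72], [76, 82, 76], [73, 81, 74], [74, 82, 75], [72, 77, 70], [72, 80, 72], [70, 78, 70], [70, 78, 72], [71, 78, 71], [68, 76, 70], [70, 78, 71], [67, 77, 70], [73, 77, 70], [69, 77, 70], [68, 77, 69], [68, 76, 69], [65, 75, 66], [61, 70, 62], [80, 86, 79], [217, 219, 205], [255, 255, 255], [255, 255, 255], [250, 250, 243], [187, 187, 181], [255, 255, 255]]
[[55, 92, 74], [109, 125, 113], [179, 180, 169], [139, 143, 132], [49, 57, 53], [37, 48, 43], [41, 50, 44], [34, 49, 42], [32, 43, 38], [31, 43, 40], [32, 43, 39], [29, 41, 37], [36, 45, 40], [32, 45, 40], [35, 48, 41], [92, 124, 109], [80, 146, 115]]
panel (array([319.07915567, 243.4182058 ]), array([20.23515129, 40.57542038]), 3.0127875804901123, 758.0) (array([220.81744422, 150.25219743]), array([16.12948418, 36.12409592]), 41.987213134765625, 493.0) [ 454.8 -129.     5.4] [array([ 455., -128.,   12.]), array([ 455., -126.,   30.]), array([ 457., -121.,   64.])]
stack (array([392.35822065, 222.37193808]), array([21.7579155 , 42.02101517]), 4.763641834259033, 850.5) (array([153.08982585, 127.05102353]), array([16.48671341, 40.0236702 ]), 49.398704528808594, 545.5) [ 519.1 -328.4   59.4] [array([ 520., -343.,   12.]), array([ 520., -337.,   30.]), array([ 519., -327.,   64.])]
button (array([313.16666667, 174.92100193]), array([14.84924126, 14.84924126]), 45.0, 173.0) (array([187.57936508, 200.70987654]), array([14.84924126, 16.26345444]), 45.0, 189.0) [ 657.2 -109.3    8.7] [array([ 657., -109.,   12.]), array([ 655., -107.,   30.]), array([ 651., -103.,   64.])]
longstack (array([159.02862347, 224.48373666]), array([55.58979034, 25.40141678]), 86.49646759033203, 1281.0) (array([362.08115942, 217.52046377]), array([32.3975296 , 65.43708801]), 20.22486114501953, 1437.5) [501.2 333.1  75.3] [array([502., 345.,  12.]), array([502., 341.,  30.]), array([502., 333.,  64.])]
```

View pics/z1.png

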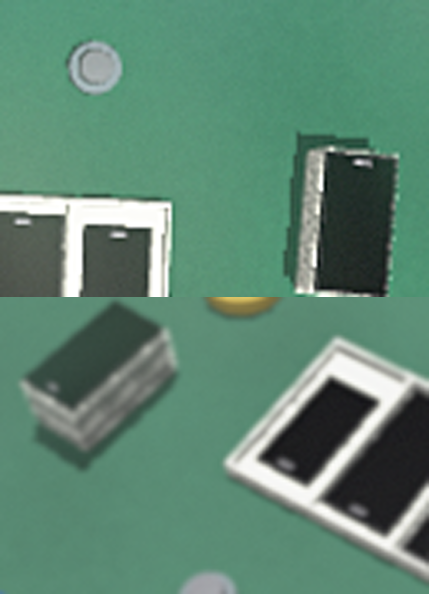

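The crop shows the button as a grey disc with a raised round centre, and the triangulated points match the expected heights: panel (455,-128), short pile (519,-328,~62), button (657,-109). I'll close the fingers and travel high.

{"fn": "carry_out", "kwargs": {
  "motion": [
    [-15, -6, 0, 0, 1],
    [-29, -13, 0, 0, 1],
    [-29, -13, 0, 0, 1],
    [-29, -13, 0, 0, 1],
    [-29, -13, 0, 0, 1],
    [-29, -13, 0, 0, 1],
    [-29, -13, 0, 0, 1],
    [-29, -13, 0, 0, 1],
    [-29, -13, 0, 0, 1],
    [-29, -13, 0, 0, 1],
    [-29, -13, 0, 0, 1],
    [-29, -13, 0, 0, 1]
  ]
}}

```text
t: 1.3
eef_pos: [491.4, 310.4, 233.4]
tcp_rot: [-3.141, -0.0, 2.749]
ft_force: [0.2, 0.4, -0.2]
opening: 0.045
grip_force: 0.0
```

{"fn": "carry_out", "kwargs": {
  "motion": [
    [-11, -35, 0, 0, 1],
    [-11, -35, 0, 0, 1],
    [-11, -35, 0, 0, 1],
    [-11, -35, 0, 0, 1],
    [-11, -35, 0, 0, 1],
    [-11, -35, 0, 0, 1],
    [-11, -35, 0, 0, 1],
    [-11, -35, 0, 0, 1],
    [-11, -35, 0, 0, 1],
    [-11, -35, 0, 0, 1],
    [-12, -34, 0, 0, 1],
    [-12, -34, 0, 0, 1]
  ]
}}

```text
t: 2.5
eef_pos: [453.8, -127.1, 233.5]
tcp_rot: [-3.142, 0.0, 2.749]
ft_force: [-0.3, 0.4, 0.4]
opening: 0.003
grip_force: 0.0
```

```bash
cat > w.py <<'E'
from h import *; import sys
from scipy.spatial.transform import Rotation as Ro
s=env.state(); c=env.read_camera("wrist"); H=np.array(c["hand_eye"]); 
W=np.eye(4); W[:3,:3]=Ro.from_euler("xyz",s["tcp_rot"]).as_matrix(); W[:3,3]=s["eef_pos"]
X=np.linalg.inv(W@H); c["R"]=X[:3,:3]; c["t"]=X[:3,3]
f=sys.argv[1]; np.savez(f"pics/{f}.npz",**c); im=c["color"][:,:,::-1].copy()
for a in sys.argv[2:]:
    p=np.float64(a.split(",")); q=c["K"]@(c["R"]@p+c["t"]); q=q[:2]/q[2]; print(a,q.round(1))
    cv2.drawMarker(im,tuple(int(v) for v in q),(0,0,255),0,14,1)
cv2.imwrite(f"pics/{f}.png",im); print(s["eef_pos"])
E
python3 w.py w1 455,-128,12 519.5,-328,64 657,-109,15
```

```text
455,-128,12 [262.2 170.1]
519.5,-328,64 [119.3 299.2]
657,-109,15 [335.1 305.5]
[ 453.76793637 -127.14961861  233.45322764]
```

View pics/w1.png

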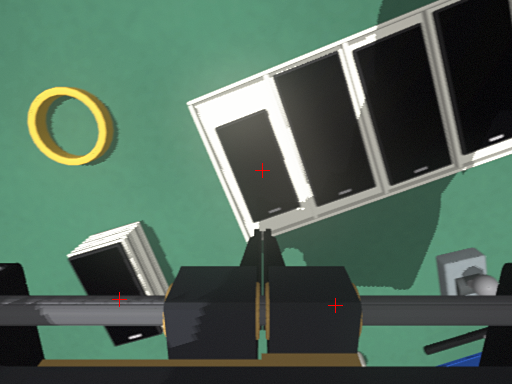

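The wrist view shows the short panel at about (258,166) against a prediction of (262,170), and the pile also agrees. I'm going down to 45 mm above it.

{"fn": "carry_out", "kwargs": {
  "motion": [
    [0, 0, 25, 0, 1],
    [0, 0, 30, 0, 1],
    [0, 0, 30, 0, 1],
    [0, 0, 30, 0, 1],
    [0, 0, 25, 0, 1],
    [0, 0, 20, 0, 1],
    [0, 0, 10, 0, 1],
    [0, 0, 6, 0, 1],
    [0, 0, 0, 0, 1],
    [0, 0, 0, 0, 1],
    [0, 0, 0, 0, 1],
    [0, 0, 0, 0, 1]
  ]
}}

```text
t: 3.75
eef_pos: [454.9, -125.2, 58.0]
tcp_rot: [3.142, 0.001, 2.75]
ft_force: [-0.3, -1.0, 0.2]
opening: 0.002
grip_force: 0.0
```

{"fn": "carry_out", "kwargs": {
  "motion": [
    [0, 0, 0, 0, 1],
    [0, 0, 0, 0, 1],
    [0, 0, 0, 0, 1],
    [0, 0, 0, 0, 1],
    [0, 0, 0, 0, 1],
    [0, 0, 0, 0, 1],
    [0, 0, 0, 0, 1],
    [0, 0, 0, 0, 1],
    [0, 0, 0, 0, 1],
    [0, 0, 0, 0, 1],
    [0, 0, 0, 0, 1],
    [0, 0, 0, 0, 1]
  ]
}}

```text
t: 4.95
eef_pos: [454.7, -125.1, 57.4]
tcp_rot: [3.141, -0.0, 2.75]
ft_force: [0.1, 0.3, 0.1]
opening: 0.005
grip_force: 0.0
```

{"fn": "carry_out", "kwargs": {
  "motion": [
    [0, 0, 0, 0, 1],
    [0, 0, 0, 0, 1],
    [0, 0, 0, 0, 1],
    [0, 0, 0, 0, 1],
    [0, 0, 0, 0, 1],
    [0, 0, 0, 0, 1],
    [0, 0, 0, 0, 1],
    [0, 0, 0, 0, 1],
    [0, 0, 0, 0, 1],
    [0, 0, 0, 0, 1],
    [0, 0, 0, 0, 1],
    [0, 0, 0, 0, 1]
  ]
}}

```text
t: 6.15
eef_pos: [454.7, -125.1, 57.4]
tcp_rot: [3.142, -0.0, 2.75]
ft_force: [-0.1, 0.3, 0.3]
opening: 0.004
grip_force: 0.0
```

{"fn": "carry_out", "kwargs": {
  "motion": [
    [0, 0, -20, 0, 1],
    [0, 0, -30, 0, 1],
    [0, 0, -30, 0, 1],
    [0, 0, -30, 0, 1],
    [0, 0, -30, 0, 1],
    [0, 0, 0, 0, 1]
  ]
}}

```text
t: 6.75
eef_pos: [455.8, -125.5, 200.6]
tcp_rot: [-3.142, 0.006, 2.75]
ft_force: [0.2, 0.1, -0.5]
opening: 0.006
grip_force: 0.0
```

{"fn": "carry_out", "kwargs": {
  "motion": [
    [-20, -23, 0, 0, 1],
    [-20, -23, 0, 0, 1],
    [-20, -23, 0, 0, 1],
    [-20, -23, 0, 0, 1],
    [-20, -23, 0, 0, 1],
    [-20, -24, 0, 0, 1],
    [-17, -24, 0, 0, 1],
    [0, 0, 0, 0, 1],
    [0, 0, 20, 0, 1],
    [0, 0, 30, 0, 1],
    [0, 0, 25, 0, 1],
    [0, 0, 12, 0, 1]
  ]
}}

```text
t: 7.95
eef_pos: [518.0, -326.7, 107.7]
tcp_rot: [3.14, -0.004, 2.75]
ft_force: [0.0, -0.1, -0.3]
opening: 0.007
grip_force: 0.0
```

{"fn": "carry_out", "kwargs": {
  "motion": [
    [0, 0, 0, 0, 1],
    [0, 0, 0, 0, 1],
    [0, 0, 0, 0, 1],
    [0, 0, 0, 0, 1],
    [0, 0, 0, 0, 1],
    [0, 0, 0, 0, 1],
    [0, 0, 0, 0, 1],
    [0, 0, 0, 0, 1],
    [0, 0, 0, 0, 1],
    [0, 0, 0, 0, 1],
    [0, 0, 0, 0, 1],
    [0, 0, 0, 0, 1]
  ]
}}

```text
t: 9.15
eef_pos: [519.1, -328.0, 110.4]
tcp_rot: [3.141, -0.0, 2.75]
ft_force: [0.4, -0.0, 0.7]
opening: 0.005
grip_force: 0.0
```

{"fn": "carry_out", "kwargs": {
  "motion": [
    [0, 0, 0, 0, 1],
    [0, 0, 0, 0, 1],
    [0, 0, 0, 0, 1],
    [0, 0, 0, 0, 1],
    [0, 0, 0, 0, 1],
    [0, 0, 0, 0, 1],
    [0, 0, 0, 0, 1],
    [0, 0, 0, 0, 1],
    [0, 0, 0, 0, 1],
    [0, 0, 0, 0, 1],
    [0, 0, 0, 0, 1],
    [0, 0, 0, 0, 1]
  ]
}}

```text
t: 10.35
eef_pos: [519.1, -328.0, 110.4]
tcp_rot: [3.141, 0.0, 2.75]
ft_force: [0.1, -0.9, -0.6]
opening: 0.006
grip_force: 0.0
```

```bash
python3 - <<'E'
from h import *
T=snap("top","pics/t2.png");S=snap("scene","pics/s2.png")
a=T["color"][150:260,280:420];b=S["color"][90:230,110:250]
cv2.imwrite("pics/z2.png",np.hstack([cv2.resize(x,(380,380),interpolation=2) for x in(a,b)])[:,:,::-1])
E
```

```text
(no output)
```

View pics/z2.png

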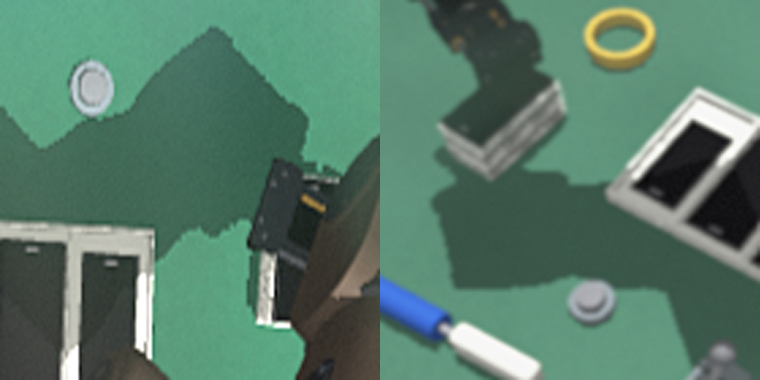

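The view confirms the tip is over the middle of the short pile. The button cap at about (188,199) in the scene view stands slightly above its base. I'll lift, move over the button, then come down slowly.

{"fn": "carry_out", "kwargs": {
  "motion": [
    [0, 0, -20, 0, 1],
    [0, 0, -30, 0, 1],
    [0, 0, -30, 0, 1],
    [-5, 25, -10, 0, 1],
    [-5, 30, 0, 0, 1],
    [-5, 30, 0, 0, 1],
    [-5, 30, 0, 0, 1],
    [-5, 30, 0, 0, 1],
    [-5, 30, 0, 0, 1],
    [-5, 30, 0, 0, 1],
    [-5, 30, 0, 0, 1],
    [-4, 20, 0, 0, 1]
  ]
}}

```text
t: 11.65
eef_pos: [657.8, -107.4, 200.4]
tcp_rot: [3.141, 0.0, 2.751]
ft_force: [-0.2, -0.8, -1.4]
opening: 0.006
grip_force: 0.0
```

{"fn": "carry_out", "kwargs": {
  "motion": [
    [-5, 0, 0, 0, 1],
    [0, 0, 20, 0, 1],
    [0, 0, 30, 0, 1],
    [0, 0, 30, 0, 1],
    [0, 0, 30, 0, 1],
    [0, 0, 20, 0, 1],
    [0, 0, 10, 0, 1],
    [0, 0, 0, 0, 1],
    [0, 0, 0, 0, 1]
  ]
}}

```text
t: 12.55
eef_pos: [662.1, -111.6, 61.3]
tcp_rot: [3.141, 0.001, 2.749]
ft_force: [0.2, -0.6, 0.2]
opening: 0.007
grip_force: 0.0
```

```bash
python3 - <<'E'
from h import *
T=snap("top","pics/t3.png");S=snap("scene","pics/s3.png")
a=T["color"][120:220,260:360];b=S["color"][140:240,140:240]
cv2.imwrite("pics/z3.png",np.hstack([cv2.resize(x,(400,400),interpolation=2) for x in(a,b)])[:,:,::-1])
print(env.state()["eef_pos"])
E
```

```text
[ 662.26841782 -111.41083472   61.77706634]
```

View pics/z3.png

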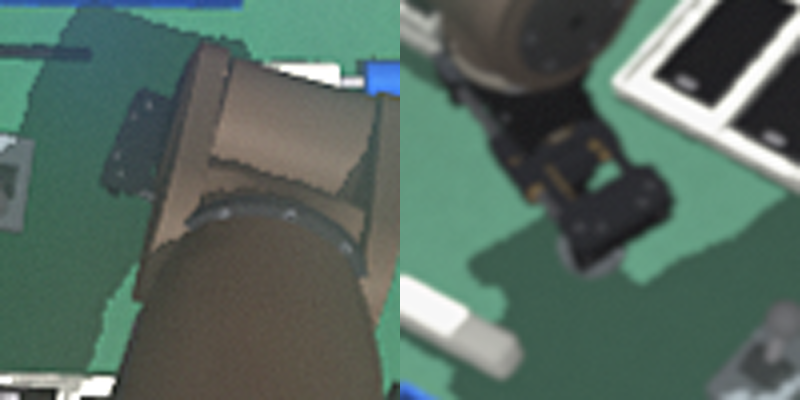

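The gripper is above the button and clear of the lamp and roller. I'll shift it 5 mm back towards the button centre and feel downward.

{"fn": "carry_out", "kwargs": {
  "motion": [
    [5.5, 0, 0, 0, 1],
    [0, 0, 4, 0, 1],
    [0, 0, 4, 0, 1],
    [0, 0, 4, 0, 1],
    [0, 0, 3, 0, 1],
    [0, 0, 2, 0, 1],
    [0, 0, 0, 0, 1],
    [0, 0, 0, 0, 1]
  ]
}}

```text
t: 13.45
eef_pos: [656.7, -109.0, 43.4]
tcp_rot: [3.142, -0.0, 2.75]
ft_force: [0.7, -0.0, 0.1]
opening: 0.003
grip_force: 0.0
```

{"fn": "carry_out", "kwargs": {
  "motion": [
    [0, 0, 2, 0, 1],
    [0, 0, 1, 0, 1],
    [0, 0, 0, 0, 1],
    [0, 0, 0, 0, 1]
  ]
}}

```text
t: 13.85
eef_pos: [656.8, -109.0, 40.6]
tcp_rot: [3.141, 0.0, 2.75]
ft_force: [-0.5, -0.2, 0.9]
opening: 0.003
grip_force: 0.8
```

{"fn": "carry_out", "kwargs": {
  "motion": [
    [0, 0, 1, 0, 1],
    [0, 0, 1, 0, 1],
    [0, 0, 0, 0, 1],
    [0, 0, 0, 0, 1]
  ]
}}

```text
t: 14.25
eef_pos: [656.8, -109.0, 38.5]
tcp_rot: [3.141, 0.0, 2.75]
ft_force: [0.5, 0.0, 3.0]
opening: 0.006
grip_force: 1.4
```

{"fn": "carry_out", "kwargs": {
  "motion": [
    [0, 0, 1, 0, 1],
    [0, 0, 1, 0, 1],
    [0, 0, 0, 0, 1],
    [0, 0, 0, 0, 1]
  ]
}}

```text
t: 14.65
eef_pos: [656.8, -109.0, 36.5]
tcp_rot: [3.141, 0.0, 2.75]
ft_force: [0.1, -0.2, 4.0]
opening: 0.004
grip_force: 2.0
```

{"fn": "carry_out", "kwargs": {
  "motion": [
    [0, 0, 1, 0, 1],
    [0, 0, 0, 0, 1],
    [0, 0, 0, 0, 1]
  ]
}}

```text
t: 14.95
eef_pos: [656.7, -109.0, 35.5]
tcp_rot: [3.141, 0.0, 2.75]
ft_force: [1.0, -0.3, 4.1]
opening: 0.007
grip_force: 2.3
```

{"fn": "carry_out", "kwargs": {
  "motion": [
    [0, 0, 0.5, 0, 1],
    [0, 0, 0, 0, 1],
    [0, 0, 0, 0, 1]
  ]
}}

```text
t: 15.25
eef_pos: [656.8, -109.0, 35.1]
tcp_rot: [3.141, 0.0, 2.75]
ft_force: [0.9, -0.4, 5.7]
opening: 0.004
grip_force: 3.0
```

{"fn": "carry_out", "kwargs": {
  "motion": [
    [0, 0, 0.5, 0, 1],
    [0, 0, 0, 0, 1],
    [0, 0, 0, 0, 1]
  ]
}}

```text
t: 15.55
eef_pos: [656.8, -109.0, 35.1]
tcp_rot: [3.141, 0.001, 2.75]
ft_force: [-0.9, 0.3, 10.3]
opening: 0.005
grip_force: 5.0
```

The button is on its stop: the tool no longer moves down and the force has jumped. Releasing it and backing off.

{"fn": "carry_out", "kwargs": {
  "motion": [
    [0, 0, -3, 0, 1],
    [0, 0, -5, 0, 1],
    [0, 0, -15, 0, 1],
    [0, 0, -30, 0, 1],
    [0, 0, -30, 0, 1],
    [0, 0, -30, 0, 1],
    [0, 0, -30, 0, 1],
    [0, 0, 0, 0, 1],
    [0, 0, 0, 0, 1],
    [0, 0, 0, 0, 1]
  ]
}}

```text
t: 16.55
eef_pos: [656.0, -108.8, 176.5]
tcp_rot: [-3.141, -0.002, 2.75]
ft_force: [0.2, -0.3, -0.7]
opening: 0.008
grip_force: 0.0
```

```bash
python3 - <<'E'
from h import *
s=env.state(); print(s["eef_pos"],s["ft_force"],s["t"]); print(env.job_done())
E
```

```text
[ 655.98533661 -108.80378912  176.51976215] [ 0.24684236 -0.33138114 -0.6903884 ] 16.55
the job is handed in; nothing more can be done
None
```

The arm pointed at the short panel and then at the short pile for over 2 s each, pressed the call button to its stop and backed off clear of it; the job was handed in at 16.6 s, and no verdict was returned.

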